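# Load the dry-block shaker with bar-coded sample cells

## Task

Swing the shaker's hold-down bar clear, lift every sample cell out of the transport bin and press it straight down, fully home, into a bore of its own in the block, with its bar-code label (cap ridge on the same side) squarely facing the scan bar behind the bores. When all the cells are in, swing the bar fully shut over them and then press the run key all the way down and let it come up; leave the other things on the bench where they are.

Things in the scene. Friction and masses are not known exactly. Their poses are not given: they have to be found in the camera images.
- shaker: Dry-block shaker, fixed: aluminium block 56 mm (x) by 172 mm (y), top face 55 mm above the worktop, with three blind bores in a row along y. Origin on the worktop under the middle bore; x points from the bores to the scan bar behind them, y along the row to the bar's hinge, z up. Hinge post (18 mm thick) at x = 0, y = +108 mm.
- scan_bar (a point): Centre of the front face of the black scan bar, which looks to the shaker's -x at the bores, 32 mm behind the bore axes, with a glass window for each bore. The bar is 92 mm tall, 20 mm thick, and runs from y = -110 to +86 mm in the shaker's frame.
- bore1 (a point): Centre of the mouth of a bore, on the block's top face, axes as the shaker's (at y = -56 mm). Plain sharp-edged blind hole, 27.2 mm wide, 45 mm deep, flat bottom; bores are 56 mm apart.
- bore2 (a point): Centre of the mouth of a bore, on the block's top face, axes as the shaker's (at y = +0 mm). Plain sharp-edged blind hole, 27.2 mm wide, 45 mm deep, flat bottom; bores are 56 mm apart.
- bore3 (a point): Centre of the mouth of a bore, on the block's top face, axes as the shaker's (at y = +56 mm). Plain sharp-edged blind hole, 27.2 mm wide, 45 mm deep, flat bottom; bores are 56 mm apart.
- hold_bar (a joint): Angle of the steel hold-down bar about its upright hinge: 0 shut (straight over the bores, at its stop), growing as it swings level backwards, away from the robot, over the scan bar; 1.8 is the stop. It stays where left, light drag (under 1 N). 14 mm wide, 8 mm thick, 180 mm long, underside 84 mm above the block: 4 mm over the caps of cells fully home; a cell not home blocks it.
- bar_pivot (a point): Point on the hinge axis of the hold-down bar, 139 mm above the worktop (underside of the bar).
- bar_knob (a point): Centre of the upright round knob on the bar: 16 mm wide, 22 mm tall, standing on the bar's upper face, 136 mm from the hinge axis.
- run_key (a joint): Travel of the round spring key (16 mm wide) in its small housing on top of the scan bar's end away from the hinge: 0 up, 0.005 m fully down, which takes 4 N; it springs back.
- run_key_top (a point): Centre of the key's upper face; pressed straight down.
- bin: Loose moulded grey transport bin 173 mm (x) by 52 mm (y), 72 mm tall, wall and floor 4 mm, with two thick cross walls that leave three square pockets 44 mm wide, 60.7 mm apart in a row along its x. The cells stand loosely upright in the pockets, tops 57 mm above the bin's rim. Origin under its centre.
- cell1: Sample cell 1, 0.12 kg (may be absent): upright aluminium cylinder 26 mm wide with a 27 mm wide black screw cap, 125 mm tall, the cap being the upper 27 mm. Origin at the centre of its flat, sharp-edged foot, z up along the cell, x towards the label. A raised ridge on top of the cap (3 mm high, from the centre to the rim) also points to the label side. All cells are alike.
- cell1_label (a point): Middle of the bar-code label of cell 1, on its side 13.5 mm from the axis and 72 mm above the foot.
- cell2: Sample cell 2, 0.12 kg (may be absent): upright aluminium cylinder 26 mm wide with a 27 mm wide black screw cap, 125 mm tall, the cap being the upper 27 mm. Origin at the centre of its flat, sharp-edged foot, z up along the cell, x towards the label. A raised ridge on top of the cap (3 mm high, from the centre to the rim) also points to the label side. All cells are alike.
- cell2_label (a point): Middle of the bar-code label of cell 2, on its side 13.5 mm from the axis and 72 mm above the foot.
- cell3: Sample cell 3, 0.12 kg (may be absent): upright aluminium cylinder 26 mm wide with a 27 mm wide black screw cap, 125 mm tall, the cap being the upper 27 mm. Origin at the centre of its flat, sharp-edged foot, z up along the cell, x towards the label. A raised ridge on top of the cap (3 mm high, from the centre to the rim) also points to the label side. All cells are alike.
- cell3_label (a point): Middle of the bar-code label of cell 3, on its side 13.5 mm from the axis and 72 mm above the foot.
- cuvette_box: Blue lidded box, 56x84x25 mm; a bystander, not needed.
- timer: White bench timer, 62x62x21 mm; a bystander, not needed.
Mind the look-alikes: they are no part of the job. What is shaped like the cell1 but purple is not meant.

How it is judged (in metres and radians):
On the way, in this order (a step that is already met when the one before it is completed fails the run):
1. The hold-down bar is swung clear of the bores (past 1.1 rad) (value of joint hold_bar above 1.1 rad), for 0.2 s.
2. Every cell is fully home in a bore with its label facing the scan bar, the bar still clear (((horizontal distance between cell1 and bore1 below 0.003 m and z of cell1 in the frame of bore1 below -0.0425 m and x of cell1_label in the frame of bore1 above 0 m and y of cell1_label in the frame of bore1 between -0.0065 and 0.0065 m) or (horizontal distance between cell1 and bore2 below 0.003 m and z of cell1 in the frame of bore2 below -0.0425 m and x of cell1_label in the frame of bore2 above 0 m and y of cell1_label in the frame of bore2 between -0.0065 and 0.0065 m) or (horizontal distance between cell1 and bore3 below 0.003 m and z of cell1 in the frame of bore3 below -0.0425 m and x of cell1_label in the frame of bore3 above 0 m and y of cell1_label in the frame of bore3 between -0.0065 and 0.0065 m)) and ((horizontal distance between cell2 and bore1 below 0.003 m and z of cell2 in the frame of bore1 below -0.0425 m and x of cell2_label in the frame of bore1 above 0 m and y of cell2_label in the frame of bore1 between -0.0065 and 0.0065 m) or (horizontal distance between cell2 and bore2 below 0.003 m and z of cell2 in the frame of bore2 below -0.0425 m and x of cell2_label in the frame of bore2 above 0 m and y of cell2_label in the frame of bore2 between -0.0065 and 0.0065 m) or (horizontal distance between cell2 and bore3 below 0.003 m and z of cell2 in the frame of bore3 below -0.0425 m and x of cell2_label in the frame of bore3 above 0 m and y of cell2_label in the frame of bore3 between -0.0065 and 0.0065 m)) and ((horizontal distance between cell3 and bore1 below 0.003 m and z of cell3 in the frame of bore1 below -0.0425 m and x of cell3_label in the frame of bore1 above 0 m and y of cell3_label in the frame of bore1 between -0.0065 and 0.0065 m) or (horizontal distance between cell3 and bore2 below 0.003 m and z of cell3 in the frame of bore2 below -0.0425 m and x of cell3_label in the frame of bore2 above 0 m and y of cell3_label in the frame of bore2 between -0.0065 and 0.0065 m) or (horizontal distance between cell3 and bore3 below 0.003 m and z of cell3 in the frame of bore3 below -0.0425 m and x of cell3_label in the frame of bore3 above 0 m and y of cell3_label in the frame of bore3 between -0.0065 and 0.0065 m)) and value of joint hold_bar above 0.9 rad), for 0.2 s.
3. The bar is shut over the cells (((horizontal distance between cell1 and bore1 below 0.003 m and z of cell1 in the frame of bore1 below -0.0425 m and x of cell1_label in the frame of bore1 above 0 m and y of cell1_label in the frame of bore1 between -0.0065 and 0.0065 m) or (horizontal distance between cell1 and bore2 below 0.003 m and z of cell1 in the frame of bore2 below -0.0425 m and x of cell1_label in the frame of bore2 above 0 m and y of cell1_label in the frame of bore2 between -0.0065 and 0.0065 m) or (horizontal distance between cell1 and bore3 below 0.003 m and z of cell1 in the frame of bore3 below -0.0425 m and x of cell1_label in the frame of bore3 above 0 m and y of cell1_label in the frame of bore3 between -0.0065 and 0.0065 m)) and ((horizontal distance between cell2 and bore1 below 0.003 m and z of cell2 in the frame of bore1 below -0.0425 m and x of cell2_label in the frame of bore1 above 0 m and y of cell2_label in the frame of bore1 between -0.0065 and 0.0065 m) or (horizontal distance between cell2 and bore2 below 0.003 m and z of cell2 in the frame of bore2 below -0.0425 m and x of cell2_label in the frame of bore2 above 0 m and y of cell2_label in the frame of bore2 between -0.0065 and 0.0065 m) or (horizontal distance between cell2 and bore3 below 0.003 m and z of cell2 in the frame of bore3 below -0.0425 m and x of cell2_label in the frame of bore3 above 0 m and y of cell2_label in the frame of bore3 between -0.0065 and 0.0065 m)) and ((horizontal distance between cell3 and bore1 below 0.003 m and z of cell3 in the frame of bore1 below -0.0425 m and x of cell3_label in the frame of bore1 above 0 m and y of cell3_label in the frame of bore1 between -0.0065 and 0.0065 m) or (horizontal distance between cell3 and bore2 below 0.003 m and z of cell3 in the frame of bore2 below -0.0425 m and x of cell3_label in the frame of bore2 above 0 m and y of cell3_label in the frame of bore2 between -0.0065 and 0.0065 m) or (horizontal distance between cell3 and bore3 below 0.003 m and z of cell3 in the frame of bore3 below -0.0425 m and x of cell3_label in the frame of bore3 above 0 m and y of cell3_label in the frame of bore3 between -0.0065 and 0.0065 m)) and value of joint hold_bar below 0.06 rad), for 0.2 s.
4. The run key is pressed down, the bar shut (value of joint run_key above 0.0035 m and value of joint hold_bar below 0.06 rad), for 0.05 s.
At the end, for the whole second after the job is handed in: Every cell present stands in a bore of its own within 3 mm of its centre, its foot within 2.5 mm of the bottom, the label within about 28 degrees (6.5 mm sideways) of facing the scan bar, at rest; the bar is within 0.06 rad of shut, the key is up again, the bin stands flat (all of step 3 and linear speed of each of cell1, cell2, cell3 below 0.02 m/s and value of joint run_key below 0.002 m and angle between bin's own z axis and vertical below 0.1 rad); the robot touches nothing.
It fails at once if The blue box or the timer is knocked away: moved over 4 cm (distance of any of cuvette_box, timer from where it was at the start of the episode above 0.04 m).
Of cell1, cell2, cell3 only 2 to 3 are there at a start; the rules pass over those that are not, and their reading is None.
At some moment in a run one of cell1, cell2, cell3 may be knocked a few centimetres aside while the robot is not near it.
It also fails if it takes over 210 s, if anything falls off the work surface, if the arm or the gripper's body presses on something with over 40 N, if the wrist force passes 120 N, or if a joint passes its speed limit or range.

## Robot

A 6-joint arm with a two-finger parallel gripper is mounted at the origin on a cart in front of the work surface, level with it; the furniture and walls round the work are solid. World frame = base frame: x ahead of the robot, y to its left, z up, the work surface at z = 0. Lengths are in mm, angles in rad, forces in N, time in s.
With the tool pointing down it reaches from about 400 to 925 mm from the base axis. Payload 12.5 kg.
Tool frame: the origin (TCP) lies midway between the tips of the shut fingers; the grasp point (between the pads) lies 19 mm behind it; z points along the fingers, y is the line along which they close (so a half turn about z gives the same grasp; the last joint's range is limited). The gripper opens to 95 mm and grips with 3 to 60 N. Pads are 20 mm wide; open, the fingers measure 119 mm over their backs; the gripper's body (75 mm by 180 mm) begins 59 mm behind the grasp point.
Start: joints at [0.997, 0.491, 1.559, -0, 1.092, -0.106], TCP at [281.815, 557.878, 214.661] pointing down, gripper open.
Joint ranges: [-3.1, 3.1], [-0.84, 2.19], [0.05, 2.79], [-1.13, 4.28], [0.06, 2.93], [-2.69, 2.69]. Speed limits (rad/s): [2.22, 2.22, 2.79, 3.14, 3.14, 3.14].

## Interface

Orientations are given as [roll, pitch, yaw] about the fixed x, y, z axes, in that order (R = Rz(yaw) Ry(pitch) Rx(roll)).
In Python, from cell import env gives the robot as it stands.
- The arm moves only by the tool arm_command, never from a script. Its argument "targets" is a list of rows, each a list of 5 numbers: the shift along the tool's x, y, z in mm, then the turn about the tool's z in degrees, then the opening, from 0 (shut) to 1 (fully open). In form: [[tx, ty, tz, roll, fingers], ...]. A call has 1 to 5 rows; each row is the pose to reach, as a shift and turn from the pose commanded when the call began, along the tool's axes at that moment; what a row does not reach only later rows make up. A row lasts 1/10 s, in which the tool goes at most 50 mm and 8.59 degrees, less where a joint would pass 70% of its speed; a pose out of reach is approached as far as the arm can. A call with a gripper value outside its range is refused whole. The fingers move at their own pace and stop on an object; the grip force is fixed at half the most. Time passes only in rows, so rows that repeat a pose let the fingers close. It gives the time, the measured TCP pose, the force, the opening and the grip force at its end, in the units of the state.
- env.state(): the state, without advancing time (a new reading comes with each control period).
- env.read_camera(name): name is "scene" or "top" or "wrist"; returns a dict with "frame" (400x640x3 uint8, red, green, blue), "vertical_fov" (degrees; the focal length in pixels is half the picture's height over the tangent of half this angle, whatever the lens; pixels are square), "cx", "cy" (the principal point, pixels), "world_from_camera" (4x4, takes a point from camera to world coordinates); the wrist camera has in their place "hand_eye" (4x4, takes a point from camera to tool coordinates, whose origin is the TCP and whose axes are the flange's). Camera axes: x right, y down, z forward; pixel columns grow to the right and rows downward; lengths in mm; the calibration is good to about 2 mm. A picture is of the moment at which its call begins: read the wrist's pose just before it. There is no depth.
- env.job_done(): hands the job in; it is judged then, once.
The state is a dict: "t": time; "joints": joint angles; "qvel": joint speeds; "tau": joint torques, N m; "eef_pos": TCP position; "tcp_rot": TCP orientation; "ft_force": force on the tool from outside, world axes, zero at the start; "moment": the same for the moment, N m; "opening": opening from 0.0 (shut) to 1.0 (fully open); "grip_force": force on a finger pad.
Only numpy, scipy, OpenCV 4.12 (cv2) and the standard library are available. Lean on these libraries where they do the work, as an engineer would, in place of code of your own. Each camera call takes 0.05 s, during which the arm holds its last target. There are 200 camera calls.

## Working session

There is one attempt and no reset: what is moved stays moved. The work goes in short steps, Python scripts to look and compute and a tool call to move; the robot and the scene stay as the last step left them, time stands still between calls to the robot, and variables do not carry over. Pictures are saved under pics/ and viewed, at most 14 in all, crops included, and the job is handed in when it is done.

Besides the shell and the picture viewer there is one more tool, called after ">>>" as name([rows], argument=value, ...), one row to a line, values as JSON. arm_command: Moves the arm, as the interface text tells. Its arguments: {"type":"object","properties":{"targets":{"type":"array","items":{"type":"array","items":{"type":"number"}}}},"required":["targets"]}

```bash
mkdir -p pics; cat > h.py <<'E'
import numpy as np, cv2
from cell import env
from scipy.spatial.transform import Rotation as R
def cam(name):
    s=env.state(); c=env.read_camera(name)
    f=c["frame"].shape[0]/2/np.tan(np.radians(c["vertical_fov"])/2)
    if name=="wrist":
        T=np.eye(4); T[:3,:3]=R.from_euler('xyz',s["tcp_rot"]).as_matrix(); T[:3,3]=s["eef_pos"]
        W=T@np.array(c["hand_eye"])
    else: W=np.array(c["world_from_camera"])
    return c["frame"],f,c["cx"],c["cy"],W
def ray(C,u,v,z):
    _,f,cx,cy,W=C
    d=W[:3,:3]@np.array([(u-cx)/f,(v-cy)/f,1]); o=W[:3,3]
    return o+d*(z-o[2])/d[2]
def proj(C,p):
    _,f,cx,cy,W=C
    q=np.linalg.inv(W)@np.r_[p,1]
    return cx+f*q[0]/q[2], cy+f*q[1]/q[2]
def save(C,name): cv2.imwrite("pics/"+name+".png",cv2.cvtColor(C[0],cv2.COLOR_RGB2BGR))
E
python3 - <<'E'
from h import *
print(env.state())
for n in("top","scene","wrist"):
    C=cam(n); save(C,n+"0"); print(n,C[1:4],C[4].round(3).tolist())
E
```

```text
{'t': 0.0, 'joints': array([ 9.97394245e-01,  4.91550813e-01,  1.55947287e+00, -1.29208388e-05,
        1.09170390e+00, -1.05614245e-01]), 'qvel': array([-4.22393895e-05, -6.96753597e-04,  1.13721028e-03,  1.56682954e-04,
        9.01168996e-04, -3.95234069e-04]), 'tau': array([-1.70463616e-03, -6.12631202e+01, -2.58187187e+01,  6.91854581e-02,
        4.80708957e-02, -5.42487271e-05]), 'eef_pos': array([281.67069194, 557.64250226, 214.05912097]), 'tcp_rot': array([-3.14046284e+00, -1.08246357e-04,  2.67381072e+00]), 'ft_force': array([0.69924341, 0.13180201, 0.3972775 ]), 'moment': array([-0.0215006 ,  0.03679693,  0.0551062 ]), 'grip_force': 0.0, 'opening': 0.9982667536882585}
top (np.float64(448.7180064600417), 321.88619470877575, 203.88298217174895) [[0.027, -0.997, 0.067, 408.595], [-1.0, -0.027, 0.012, -141.294], [-0.01, -0.067, -0.998, 1192.497], [0.0, 0.0, 0.0, 1.0]]
scene (np.float64(444.8934196420642), 321.18584028232726, 200.79109104009433) [[0.883, -0.28, 0.378, 126.11], [-0.469, -0.484, 0.738, -816.759], [-0.024, -0.829, -0.559, 626.693], [0.0, 0.0, 0.0, 1.0]]
wrist (np.float64(334.0941181901427), 316.0266125129756, 193.82937592197868) [[0.452, 0.862, 0.23, 216.786], [0.892, -0.436, -0.118, 589.239], [-0.001, 0.258, -0.966, 382.356], [0.0, 0.0, 0.0, 1.0]]
```

View pics/top0.png

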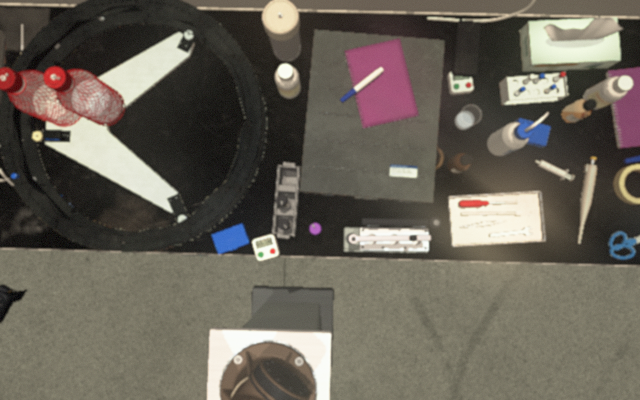

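View pics/scene0.png

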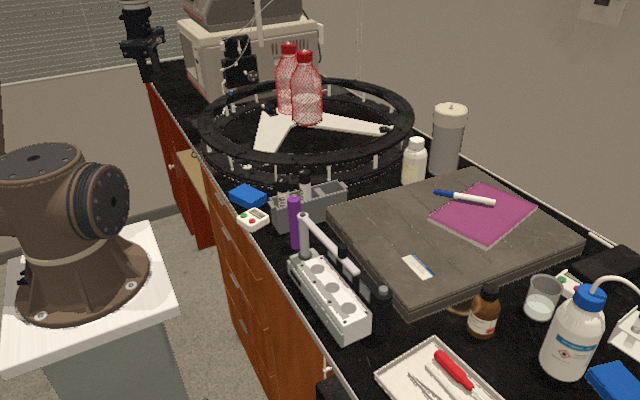

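The top view shows the bin at about (287,200), the shaker at about (387,238), the purple decoy at (315,228), the blue box at (230,238) and the timer at (265,247). The scene view shows two black caps in the bin. I'll enlarge both views next.

```bash
python3 - <<'E'
import cv2
t=cv2.imread("pics/top0.png")[150:265,205:445]; s=cv2.imread("pics/scene0.png")[160:350,220:400]
cv2.imwrite("pics/t1.png",cv2.resize(t,None,fx=3.33,fy=3.33,interpolation=cv2.INTER_CUBIC))
cv2.imwrite("pics/s1.png",cv2.resize(s,None,fx=3.1,fy=3.1,interpolation=cv2.INTER_CUBIC))
E
```

```text
(no output)
```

View pics/t1.png

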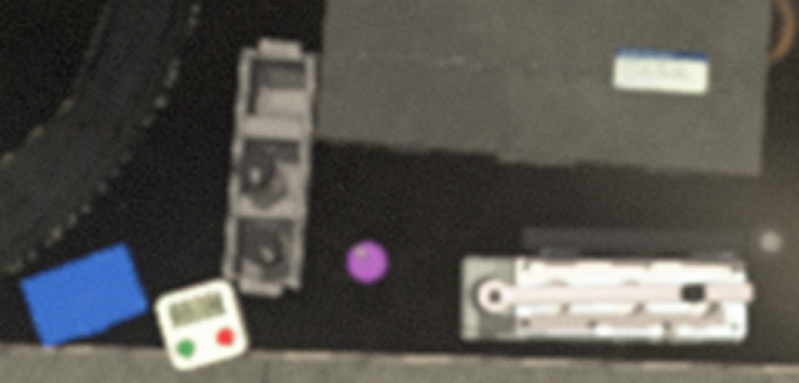

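View pics/s1.png

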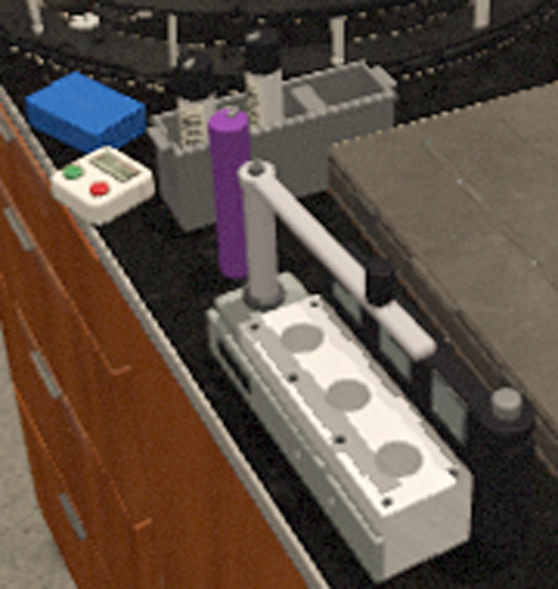

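The crops show two cells, with caps at crop (268,252) and (260,172) in the top view. The far bin pocket is empty. The bar is shut along the row, with its pivot at (493,296), knob at (693,292) and key at (770,240). The purple decoy stands between the bin and the shaker.

```bash
cat >> h.py <<'E'
def tri(rays):
    A=np.zeros((3,3));b=np.zeros(3);n=[]
    for C,u,v in rays:
        a=ray(C,u,v,0);o=C[4][:3,3];d=(a-o)/np.linalg.norm(a-o);M=np.eye(3)-np.outer(d,d);A+=M;b+=M@o;n.append((M,o))
    p=np.linalg.solve(A,b); return p,[np.linalg.norm(M@(p-o)).round(1) for M,o in n]
E
python3 - <<'E'
from h import *
T=cam("top");S=cam("scene")
P={"pivot":((493,296),(258,168)),"knobtop":((693,292),(380,260)),"key":((770,240),(507,397)),"capA":((268,250),(193,63)),"capB":((260,172),(262,38)),"purple":((367,262),(229,118))}
for k,(a,b) in P.items():
    p,r=tri([(T,205+a[0]/3.33,150+a[1]/3.33),(S,220+b[0]/3.1,160+b[1]/3.1)]); print(k,p.round(1),r)
for n,q,z in (("blkTL",(465,257),0),("blk c1",(518,258),55),("c2",(747,258),55),("c3",(745,338),55),("c4",(518,334),55),("bin1",(240,50),72),("bin2",(315,55),72),("bin3",(300,290),72),("bin4",(228,282),72)):
    print(n,ray(T,205+q[0]/3.33,150+q[1]/3.33,z).round(1))
E
```

```text
pivot [ 400.2 -203.8  146.3] [np.float64(1.3), np.float64(1.3)]
knobtop [ 406.4 -338.4  169.3] [np.float64(0.8), np.float64(0.8)]
key [ 444.7 -404.5  109.8] [np.float64(0.2), np.float64(0.2)]
capA [427.7 -43.7 127. ] [np.float64(0.6), np.float64(0.6)]
capB [484.1 -36.4 126.9] [np.float64(1.5), np.float64(1.5)]
purple [ 421.5 -114.6  123.7] [np.float64(1.1), np.float64(1.1)]
blkTL [ 428. -189.    0.]
blk c1 [ 427.5 -227.    55. ]
c2 [ 432.2 -400.5   55. ]
c3 [ 371.8 -399.7   55. ]
c4 [ 370.  -228.3   55. ]
bin1 [578.6 -12.2  72. ]
bin2 [576.3 -69.1  72. ]
bin3 [398.8 -63.3  72. ]
bin4 [403.3  -9.2  72. ]
```

```bash
cat >> h.py <<'E'
def d(*wps):
    """print tool-frame rows for (x,y,z,yawdeg) waypoints from the present pose"""
    s=env.state();M=R.from_euler('xyz',s["tcp_rot"]).as_matrix();y0=np.degrees(s["tcp_rot"][2])
    for w in wps:
        t=M.T@(np.array(w[:3])-s["eef_pos"]); dy=-((w[3]-y0+180)%360-180)
        print(w,"->",t.round(1),round(dy,1))
E
python3 -c "
from h import *
d((400,430,290,153),(450,330,300,153),(440,130,300,153))"
```

```text
(400, 430, 290, 153) -> [-163.2  -60.8  -75.6] 0.2
(450, 330, 300, 153) -> [-252.9 -127.5  -85.6] 0.2
(440, 130, 300, 153) -> [-334.1 -310.5  -85.5] 0.2
```

>>> arm_command([
  [-40,-15,-40,0,1],
  [-80,-30,-76,0,1],
  [-122,-45,-86,0,1],
  [-163,-61,-86,0,1],
  [-200,-85,-86,0,1],
])

```text
t: 0.75
eef_pos: [423.6, 390.5, 301.3]
tcp_rot: [3.14, 0.001, 2.674]
ft_force: [0.4, -0.0, 0.7]
opening: 0.998
grip_force: 0.0
```

>>> arm_command([
  [-30,-35,0,0,1],
  [-53,-75,0,0,1],
  [-75,-120,0,0,1],
  [-95,-165,0,0,1],
  [-115,-205,0,0,1],
])

```text
t: 1.25
eef_pos: [431.5, 155.0, 300.7]
tcp_rot: [3.142, 0.0, 2.674]
ft_force: [1.3, -0.7, 0.8]
opening: 1.001
grip_force: 0.0
```

```bash
python3 -c "
from h import *
C=cam('wrist');save(C,'w1');print(env.state()['eef_pos'],env.state()['tcp_rot'],env.state()['t'])
d((440,60,280,153),(440,0,280,153),(420,-200,260,90),(402,-338,220,90))"
```

```text
[431.54348965 150.71547701 300.74376348] [-3.13997068e+00  8.16397379e-04  2.67215628e+00] 1.3
(440, 60, 280, 153) -> [-48.6 -77.   20.9] 0.1
(440, 0, 280, 153) -> [ -75.7 -130.6   21. ] 0.1
(420, -200, 260, 90) -> [-148.3 -317.9   41.4] 63.1
(402, -338, 220, 90) -> [-194.7 -449.1   81.6] 63.1
```

View pics/w1.png

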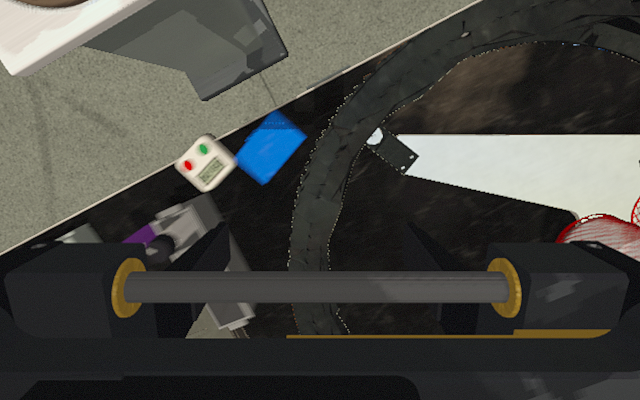

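The wrist view shows that the camera looks to the tool's +x side. The timer is at about (205,163) and the bin at about (200,240), partly hidden by the gripper. Next I go to the knob.

>>> arm_command([
  [-20,-40,10,8,0.6],
  [-40,-80,20,16,0.6],
  [-65,-120,20,24,0.6],
  [-85,-165,20,32,0.6],
  [-105,-210,30,40,0.6],
])

```text
t: 1.8
eef_pos: [431.3, -79.5, 271.4]
tcp_rot: [3.14, 0.001, 1.97]
ft_force: [0.1, -0.8, -0.5]
opening: 0.641
grip_force: 0.0
```

```bash
python3 -c "
from h import *
d((404,-338,230,90))"
```

```text
(404, -338, 230, 90) -> [-227.5 -125.8   41.5] 22.9
```

>>> arm_command([
  [-45,-25,0,8,0.45],
  [-90,-50,0,16,0.45],
  [-135,-75,10,23,0.45],
  [-180,-100,20,23,0.45],
  [-226,-126,30,23,0.45],
])

```text
t: 2.3
eef_pos: [405.1, -325.7, 242.6]
tcp_rot: [3.141, 0.0, 1.574]
ft_force: [1.0, 0.2, 0.9]
opening: 0.455
grip_force: 0.0
```

```bash
python3 -c "
from h import *
C=cam('wrist');save(C,'w2')
print(proj(C,(406,-338,169)),proj(C,(400,-204,147)))
d((405,-338,152,90))"
```

```text
(np.float64(317.64020979729486), np.float64(217.71605082046503)) (np.float64(309.75340214020036), np.float64(32.290283969838754))
(405, -338, 152, 90) -> [-6.6  0.7 88.9] 0.1
```

View pics/w2.png

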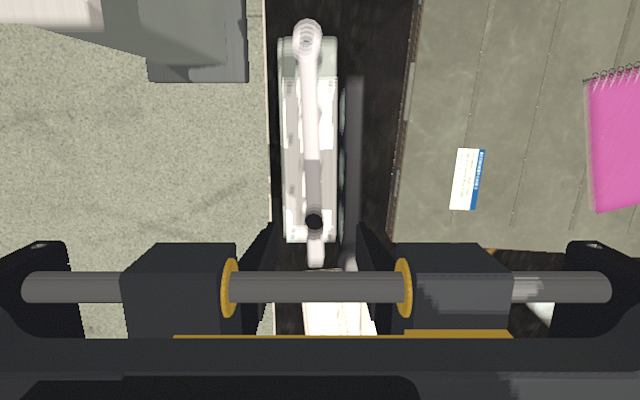

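The knob is at (314,220), within 4 px of my prediction and midway between the fingers. I'll go down.

>>> arm_command([
  [-6,0,40,0,0.4],
  [-6,0,70,0,0.4],
  [-6,0,88,0,0.4],
  [-6,0,88,0,0.4],
])

```text
t: 2.75
eef_pos: [405.0, -328.9, 152.7]
tcp_rot: [-3.139, -0.003, 1.574]
ft_force: [0.2, -0.0, 0.9]
opening: 0.401
grip_force: 0.0
```

```bash
python3 -c "
from h import *
import math
P=[]
for a in (.1,.2,.3,.4,.5,.6,.7,.8,.9,1.0,1.1,1.2,1.3,1.4,1.5):
    th=a-0.04+.0; P.append((400+134*math.sin(a+.045),-204-134*math.cos(a+.045),153,90+math.degrees(a)))
d(*P)"
```

```text
(419.36198558121055, -336.5937913869009, 153, 95.72957795130823) -> [-7.8 14.4 -0.4] -5.6
(432.50254752166865, -333.9984015463331, 153, 101.45915590261646) -> [-5.2 27.5 -0.4] -11.3
(445.318354751204, -330.10411064927274, 153, 107.1887338539247) -> [-1.4 40.4 -0.4] -17.0
(457.6813559603218, -324.9498291630817, 153, 112.91831180523293) -> [ 3.7 52.7 -0.4] -22.7
(469.4680241276053, -318.5870569645911, 153, 118.64788975654116) -> [10.1 64.5 -0.4] -28.5
(480.5605907608815, -311.0793687703555, 153, 124.37746770784939) -> [17.5 75.7 -0.5] -34.2
(490.8482226010658, -302.5017789190997, 153, 130.10704565915762) -> [26.1 86.  -0.5] -39.9
(500.22812903144995, -292.93999185324344, 153, 135.83662361046586) -> [35.6 95.4 -0.5] -45.7
(508.6065891275665, -282.4895457884421, 153, 141.5662015617741) -> [ 46.  103.8  -0.4] -51.4
(515.8998880856857, -271.25485812731705, 153, 147.29577951308232) -> [ 57.3 111.1  -0.4] -57.1
(522.035153673462, -259.3481821552841, 153, 153.02535746439057) -> [ 69.1 117.3  -0.4] -62.8
(526.9510843451917, -246.88848544283218, 153, 158.75493541569878) -> [ 81.6 122.3  -0.4] -68.6
(530.5985617465934, -234.00026116088384, 153, 164.48451336700703) -> [ 94.5 125.9  -0.4] -74.3
(532.9411414891681, -220.81228418618383, 153, 170.21409131831524) -> [107.6 128.3  -0.3] -80.0
(533.9554172904817, -207.45632442529774, 153, 175.94366926962348) -> [121.  129.4  -0.3] -85.8
```

>>> arm_command([
  [-8,0,0,0,0.4],
  [-8,14,0,-6,0.4],
  [-5,28,0,-11,0.4],
  [-1,40,0,-17,0.4],
  [4,53,0,-23,0.4],
])

```text
t: 3.25
eef_pos: [459.7, -326.2, 156.5]
tcp_rot: [3.141, 0.002, 1.98]
ft_force: [-0.1, 0.1, -0.4]
opening: 0.402
grip_force: 0.2
```

```bash
python3 -c "
from h import *
import math
P=[]
for a in (.5,.6,.7,.8,.9,1.0,1.1,1.2,1.3,1.4,1.5):
    P.append((400+134*math.sin(a+.045),-204-134*math.cos(a+.045),153,90+math.degrees(a)))
d(*P[:5])"
```

```text
(469.4680241276053, -318.5870569645911, 153, 118.64788975654116) -> [ 3.1 12.   3.5] -5.2
(480.5605907608815, -311.0793687703555, 153, 124.37746770784939) -> [ 5.6 25.2  3.5] -10.9
(490.8482226010658, -302.5017789190997, 153, 130.10704565915762) -> [ 9.3 38.   3.5] -16.7
(500.22812903144995, -292.93999185324344, 153, 135.83662361046586) -> [14.4 50.4  3.5] -22.4
(508.6065891275665, -282.4895457884421, 153, 141.5662015617741) -> [20.6 62.3  3.5] -28.1
```

>>> arm_command([
  [3,12,1,-5,0.4],
  [6,25,1,-11,0.4],
  [9,38,1,-17,0.4],
  [14,50,1,-22,0.4],
  [21,62,1,-28,0.4],
])

```text
t: 3.75
eef_pos: [508.5, -282.3, 155.6]
tcp_rot: [3.141, 0.003, 2.468]
ft_force: [-0.8, -0.1, 0.0]
opening: 0.401
grip_force: 0.2
```

>>> arm_command([
  [3,13,0,-5,0.4],
  [6,25,0,-11,0.4],
  [10,38,0,-17,0.4],
  [14,50,0,-22,0.4],
  [21,62,0,-28,0.4],
])

```text
t: 4.25
eef_pos: [531.0, -220.6, 155.6]
tcp_rot: [-3.141, 0.003, 2.957]
ft_force: [-0.3, 0.3, 0.4]
opening: 0.398
grip_force: 0.2
```

```bash
python3 -c "
from h import *
import math
print(env.state()['eef_pos'],env.state()['tcp_rot'])
P=[]
for a in (1.4,1.5,1.6):
    P.append((400+134*math.sin(a+.045),-204-134*math.cos(a+.045),153,90+math.degrees(a)))
d(*P[:5])
S=cam('scene')
cv2.imwrite('pics/s2.png',cv2.resize(S[0][150:350,200:440,::-1],None,fx=2.5,fy=2.5))"
```

```text
[ 531.04939872 -220.56756051  155.60270508] [-3.14058328e+00  2.94968466e-03  2.95692630e+00]
(532.9411414891681, -220.81228418618383, 153, 170.21409131831524) -> [-1.9  0.1  2.6] -0.8
(533.9554172904817, -207.45632442529774, 153, 175.94366926962348) -> [-0.4 13.4  2.6] -6.5
(533.6312548420028, -194.06583021326304, 153, 181.67324722093173) -> [ 2.3 26.5  2.6] -12.3
```

View pics/s2.png

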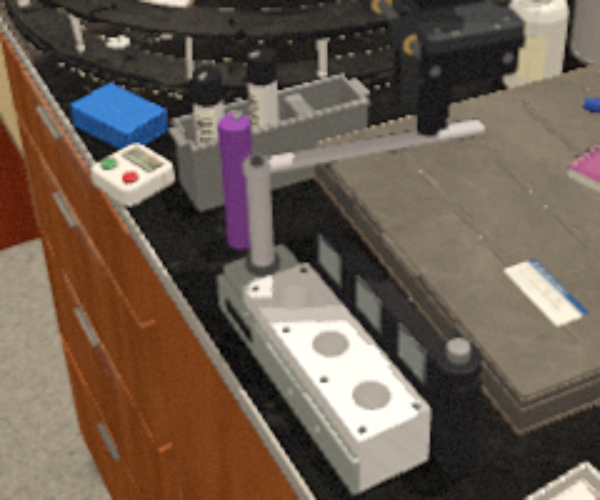

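The bar now stands at about 1.35 rad, swung clear. I'll go up and over to look at the cells.

>>> arm_command([
  [0,0,-40,0,0.5],
  [0,0,-80,-5,0.5],
  [0,20,-90,-10,0.5],
])

```text
t: 4.6
eef_pos: [535.0, -202.9, 249.3]
tcp_rot: [-3.138, 0.007, 3.127]
ft_force: [-0.3, -0.1, -0.6]
opening: 0.496
grip_force: 0.0
```

```bash
python3 -c "
from h import *
d((535,-42,200,180))"
```

```text
(535, -42, 200, 180) -> [  2.6 161.1  48.7] -0.8
```

>>> arm_command([
  [0,45,0,0,0.5],
  [0,90,10,0,0.5],
  [0,130,30,0,0.5],
  [2,161,48,0,0.5],
  [2,161,48,0,0.5],
])

```text
t: 5.1
eef_pos: [533.3, -36.9, 195.4]
tcp_rot: [3.141, -0.001, 3.129]
ft_force: [0.5, -0.2, 1.2]
opening: 0.5
grip_force: 0.0
```

```bash
python3 -c "
from h import *
print(env.state()['eef_pos'],env.state()['tcp_rot'])
C=cam('wrist');save(C,'w3')
for p in ((428,-44,129),(484,-36,129)): print(proj(C,p))
cv2.imwrite('pics/w3c.png',cv2.resize(C[0][0:260,180:480,::-1],None,fx=2.3,fy=2.3,interpolation=cv2.INTER_CUBIC))"
```

```text
[533.26593288 -36.92466301 195.36940434] [ 3.14091803e+00 -1.34814441e-03  3.12880192e+00]
(np.float64(305.0065155547236), np.float64(53.348890677466215))
(np.float64(318.2818772859805), np.float64(139.52361090439618))
```

View pics/w3c.png

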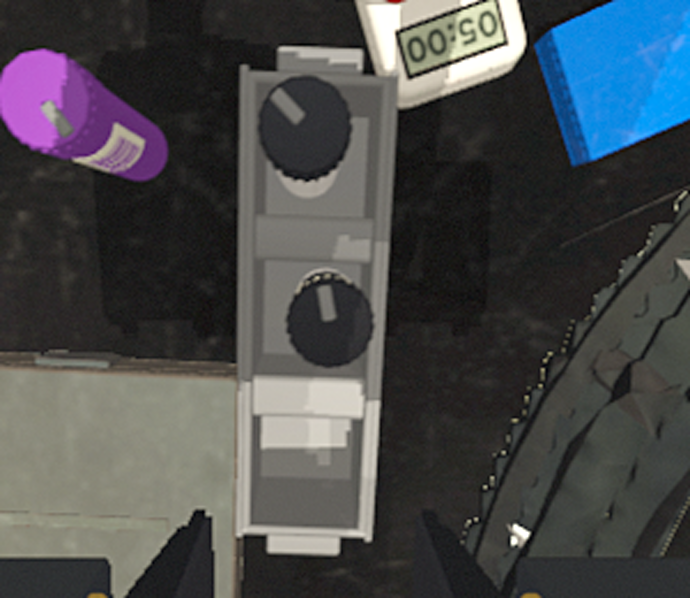

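The caps are clear. Cap A is at crop (305,128) with its ridge pointing up-left, and cap B is at crop (330,322) with its ridge pointing up. I'll measure both.

```bash
cat >> h.py <<'E'
def caps(C,guess,z=129,r=(15,30),rr=25):
    """cap centre and ridge yaw (deg) near guessed pixel"""
    g=cv2.cvtColor(C[0],cv2.COLOR_RGB2GRAY)
    u,v=map(int,guess); x0,y0=max(u-45,0),max(v-45,0); k=4
    big=cv2.resize(g[y0:v+45,x0:u+45],None,fx=k,fy=k,interpolation=cv2.INTER_CUBIC)
    h=cv2.HoughCircles(cv2.GaussianBlur(big,(9,9),2),cv2.HOUGH_GRADIENT,1,400,param1=100,param2=20,minRadius=r[0]*k,maxRadius=r[1]*k)
    cx,cy,rad=h[0,0]; m=np.zeros_like(big); cv2.circle(m,(int(cx),int(cy)),int(rad*.85),255,-1)
    v0=big[m>0]; mask=((big>(np.median(v0)+v0.max())/2)&(m>0)).astype(np.uint8)
    n,l,st,ce=cv2.connectedComponentsWithStats(mask); i=1+np.argmax(st[1:,4])
    c=ray(C,x0+cx/k,y0+cy/k,z); q=ray(C,x0+ce[i][0]/k,y0+ce[i][1]/k,z+3)
    print("px",x0+cx/k,y0+cy/k,"rad",rad/k,"ridge px",ce[i]/k+[x0,y0],st[i,4]/k/k)
    print("centre",c.round(1),"yaw",np.degrees(np.arctan2(q[1]-c[1],q[0]-c[0])).round(1),"dist",np.linalg.norm((q-c)[:2]).round(1))
    return c
E
python3 -c "
from h import *
C=cam('wrist')
caps(C,(312,56));caps(C,(323,140))"
```

```text
px 314.875 51.625 rad 20.2 ridge px [308.131692    45.02395902] 94.5625
centre [427.8 -39.2 129. ] yaw -130.0 dist 5.6
px 323.875 138.375 rad 20.85 ridge px [324.47763419 130.10462227] 62.875
centre [484.3 -33.8 129. ] yaw 176.2 dist 5.9
```

```bash
python3 -c "
from h import *
C=cam('wrist');print('tcp px',proj(C,env.state()['eef_pos']))
d((428,-40,160,137),(428,-40,100,137))"
```

```text
tcp px (np.float64(317.3239947782778), np.float64(243.65384638473694))
(428, -40, 160, 137) -> [106.8  -1.2  36.9] 42.2
(428, -40, 100, 137) -> [106.9  -1.2  96.9] 42.2
```

>>> arm_command([
  [30,0,0,8,0.5],
  [70,0,0,17,0.5],
  [107,-1,10,25,0.5],
  [107,-1,30,34,0.5],
  [107,-1,40,42,0.5],
])

```text
t: 5.75
eef_pos: [426.8, -40.5, 156.3]
tcp_rot: [3.141, 0.002, 2.385]
ft_force: [0.7, -0.4, 0.6]
opening: 0.5
grip_force: 0.0
```

>>> arm_command([
  [0,0,0,0,0.5],
  [0,0,25,0,0.5],
  [0,0,50,0,0.5],
  [0,0,57,0,0.5],
  [0,0,57,0,0.25],
])

```text
t: 6.25
eef_pos: [427.2, -39.6, 98.9]
tcp_rot: [-3.141, -0.001, 2.396]
ft_force: [-1.3, 0.9, -0.2]
opening: 0.462
grip_force: 0.0
```

>>> arm_command([
  [0,0,0,0,0.2],
  [0,0,0,0,0.2],
  [0,0,0,0,0.2],
  [0,0,0,0,0.5],
  [0,0,0,0,0.5],
])

```text
t: 6.75
eef_pos: [426.9, -39.0, 99.1]
tcp_rot: [3.141, 0.0, 2.395]
ft_force: [-0.2, -0.4, 0.3]
opening: 0.391
grip_force: 0.0
```

```bash
python3 -c "
from h import *
d((428,-40,100,47))"
```

```text
(428, -40, 100, 47) -> [-1.4  0.  -0.9] 90.2
```

>>> arm_command([
  [0,0,0,8,0.5],
  [0,0,0,16,0.5],
  [0,0,0,24,0.5],
  [0,0,0,32,0.5],
  [0,0,0,40,0.5],
])

```text
t: 7.25
eef_pos: [426.8, -39.0, 98.8]
tcp_rot: [-3.142, -0.0, 1.691]
ft_force: [-0.4, -0.0, 0.3]
opening: 0.498
grip_force: 0.0
```

>>> arm_command([
  [0,0,0,8,0.5],
  [0,0,0,16,0.5],
  [0,0,0,24,0.5],
  [0,0,0,32,0.5],
  [0,0,0,40,0.5],
])

```text
t: 7.75
eef_pos: [426.8, -39.0, 98.8]
tcp_rot: [-3.141, -0.0, 0.993]
ft_force: [0.1, 0.2, 0.4]
opening: 0.497
grip_force: 0.0
```

>>> arm_command([
  [0,0,0,8,0.5],
  [0,0,0,10,0.3],
  [0,0,0,10,0.2],
  [0,0,0,10,0.2],
  [0,0,0,10,0.2],
])

```text
t: 8.25
eef_pos: [426.9, -39.1, 98.8]
tcp_rot: [-3.141, -0.0, 0.825]
ft_force: [-0.1, 0.5, -0.5]
opening: 0.277
grip_force: 30.0
```

```bash
python3 -c "
from h import *
print(env.state()['opening'],env.state()['grip_force'])
d((428,-40,180,47),(428,-40,280,47),(450,-150,285,90),(490,-340,240,178))"
```

```text
0.27699382646573145 30.00006079673767
(428, -40, 180, 47) -> [  0.1   1.5 -81.2] 0.3
(428, -40, 280, 47) -> [ 1.000e-01  1.400e+00 -1.812e+02] 0.3
(450, -150, 285, 90) -> [ -65.8   92.3 -186.2] -42.7
(490, -340, 240, 178) -> [-178.2  250.6 -141.2] -130.7
```

Gripped at 30 N. I'll lift it, then carry it while turning.

>>> arm_command([
  [0,0,-30,0,0.2],
  [0,0,-70,0,0.2],
  [0,0,-115,0,0.2],
  [0,0,-155,0,0.2],
  [0,0,-190,0,0.2],
])

```text
t: 8.75
eef_pos: [426.6, -39.0, 291.0]
tcp_rot: [3.141, -0.001, 0.825]
ft_force: [0.0, -0.1, -0.7]
opening: 0.278
grip_force: 30.0
```

>>> arm_command([
  [-10,20,0,-8,0.2],
  [-25,45,0,-16,0.2],
  [-45,70,0,-24,0.2],
  [-60,90,0,-32,0.2],
  [-80,120,0,-40,0.2],
])

```text
t: 9.25
eef_pos: [460.2, -179.8, 288.8]
tcp_rot: [-3.141, -0.0, 1.529]
ft_force: [0.2, -0.5, -1.0]
opening: 0.28
grip_force: 30.0
```

```bash
python3 -c "
from h import *
s=env.state();print(s['eef_pos'],s['tcp_rot'],s['grip_force'])
d((490,-340,260,178))"
```

```text
[ 460.24805431 -179.84280828  288.79235123] [-3.14125477e+00 -4.97808042e-04  1.52894724e+00] 29.999777376651764
(490, -340, 260, 178) -> [-158.8   36.4   28.7] -90.4
```

>>> arm_command([
  [-30,5,0,-8,0.2],
  [-60,15,0,-16,0.2],
  [-95,20,0,-24,0.2],
  [-130,30,0,-32,0.2],
  [-159,36,20,-40,0.2],
])

```text
t: 9.75
eef_pos: [489.5, -342.2, 270.3]
tcp_rot: [3.141, 0.004, 2.226]
ft_force: [0.9, 0.7, -1.1]
opening: 0.278
grip_force: 30.0
```

>>> arm_command([
  [0,0,10,-8,0.2],
  [0,0,20,-16,0.2],
  [0,0,35,-24,0.2],
  [0,0,45,-32,0.2],
  [0,0,50,-40,0.2],
])

```text
t: 10.25
eef_pos: [488.3, -339.6, 217.5]
tcp_rot: [3.14, -0.002, 2.925]
ft_force: [0.2, -0.2, -1.1]
opening: 0.279
grip_force: 30.0
```

>>> arm_command([
  [0,0,0,-8,0.2],
  [0,0,0,-10,0.2],
  [0,0,0,-10,0.2],
  [0,0,0,-10,0.2],
])

```text
t: 10.65
eef_pos: [488.7, -339.8, 218.7]
tcp_rot: [3.141, -0.0, 3.092]
ft_force: [0.7, -0.2, -1.2]
opening: 0.279
grip_force: 30.0
```

```bash
python3 -c "
from h import *
s=env.state();print(s['eef_pos'],s['tcp_rot'],s['grip_force'])
C=cam('wrist');save(C,'w4');np.save('w4.npy',np.array([C[1:4]+(C[4].tolist(),)],dtype=object),allow_pickle=True)
for p in ((405,-368,55),(403,-312,55),(402,-256,55)): print(proj(C,p))"
```

```text
[ 488.68757708 -339.78784053  218.66956407] [ 3.14130308e+00 -2.33946353e-04  3.09170204e+00] 29.99975949525833
(np.float64(283.3929318390759), np.float64(94.30684257630219))
(np.float64(342.1029809508526), np.float64(88.97442720402279))
(np.float64(401.2610200285146), np.float64(84.70993396998824))
```

View pics/w4.png

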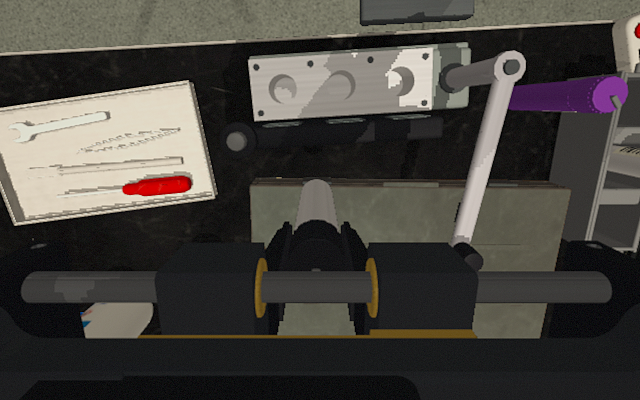

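Bores 1 to 3 are at about (283,89), (342,85) and (400,80), the key is at (237,140), and the held cell's foot is at (317,182). I'll fit the rims next.

```bash
python3 -c "
from h import *
m=np.load('w4.npy',allow_pickle=True)[0]; im=cv2.imread('pics/w4.png'); C=(im,m[0],m[1],m[2],np.array(m[3]))
k=5;x0,y0=240,40
big=cv2.resize(im[y0:130,x0:440],None,fx=k,fy=k,interpolation=cv2.INTER_CUBIC)
g=cv2.GaussianBlur(cv2.cvtColor(big,cv2.COLOR_BGR2GRAY),(9,9),2)
out=big.copy()
P=[]
for u,v in((283,89),(342,85),(400,80)):
    a=np.zeros_like(g); X,Y=(u-x0)*k,(v-y0)*k; sl=(slice(Y-110,Y+110),slice(X-110,X+110))
    h=cv2.HoughCircles(g[sl],cv2.HOUGH_GRADIENT,1,500,param1=60,param2=12,minRadius=66,maxRadius=74)
    if h is None: print('none');continue
    c=h[0,0]+[X-110,Y-110,0]; px=(c[0]/k+x0,c[1]/k+y0); p=ray(C,*px,55); P.append(p)
    print(px,c[2]/k,p.round(1)); cv2.circle(out,(int(c[0]),int(c[1])),int(c[2]),(0,0,255),1)
cv2.imwrite('pics/w4c.png',cv2.resize(out,(800,360)))
K=ray(C,237,140,110);print('key',K.round(1))
"
```

```text
(np.float64(283.1), np.float64(88.3)) 14.460000610351562 [ 399.5 -367.9   55. ]
none
(np.float64(401.1), np.float64(80.5)) 13.980000305175782 [ 398.2 -256.2   55. ]
key [ 440.8 -403.8  110. ]
```

View pics/w4c.png

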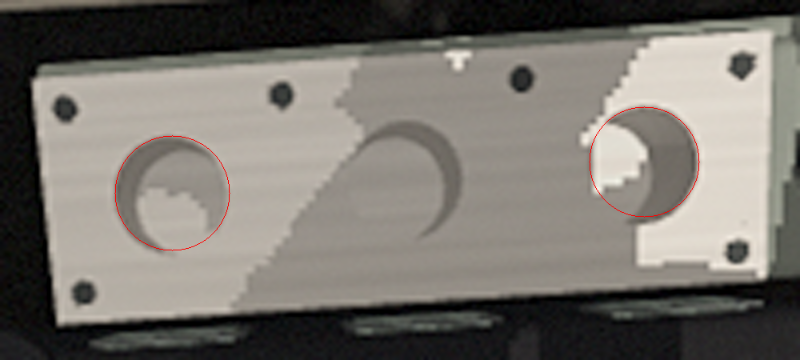

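```bash
python3 -c "
from h import *
d((402,-340,218,180),(402,-340,158,180))"
```

```text
(402, -340, 218, 180) -> [86.6 -4.5  0.7] -2.9
(402, -340, 158, 180) -> [86.6 -4.5 60.7] -2.9
```

>>> arm_command([
  [40,-2,0,-3,0.2],
  [87,-4,0,-3,0.2],
  [87,-4,30,-3,0.2],
  [87,-4,55,-3,0.2],
  [87,-4,60,-3,0.2],
])

```text
t: 11.2
eef_pos: [400.8, -339.0, 157.0]
tcp_rot: [3.139, -0.002, -3.139]
ft_force: [-0.3, -0.1, -1.4]
opening: 0.277
grip_force: 30.0
```

>>> arm_command([
  [0,0,0,0,0.2],
  [0,0,0,0,0.2],
])

```text
t: 11.4
eef_pos: [402.2, -339.9, 159.7]
tcp_rot: [-3.141, 0.001, -3.138]
ft_force: [-0.2, 0.5, -0.2]
opening: 0.279
grip_force: 30.0
```

```bash
python3 -c "
from h import *
import pickle
s=env.state();print(s['eef_pos'],s['tcp_rot'],s['grip_force'])
C=cam('wrist');pickle.dump(C,open('w5.pkl','wb'))
e=s['eef_pos']
for p in ((405,-368,55),(403,-312,55),e+[0,0,-95],e+[-13,0,-95]): print(proj(C,p))
cv2.imwrite('pics/w5c.png',cv2.resize(C[0][110:260,220:420,::-1],None,fx=4,fy=4,interpolation=cv2.INTER_CUBIC))"
```

```text
[ 402.18280246 -339.92769363  159.67678598] [-3.14087034e+00  7.53508023e-04 -3.13801780e+00] 29.999866783618927
(np.float64(284.61028399947986), np.float64(196.65973921971334))
(np.float64(350.7549828250633), np.float64(194.55659968278616))
(np.float64(317.7928042944184), np.float64(196.59145413533096))
(np.float64(317.8548988930115), np.float64(181.07172949162242))
```

View pics/w5c.png

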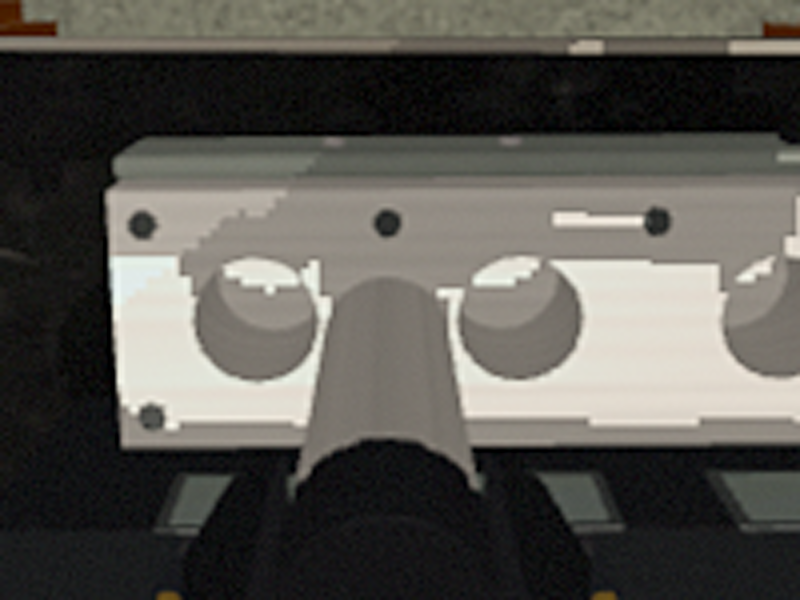

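The foot hovers midway between the two bores. In the crop, bore 1's centre is at (256,318), bore 2's is at (519,318), and the foot's near edge is at (388,277).

```bash
python3 -c "
from h import *
import pickle
C=pickle.load(open('w5.pkl','rb'))
f=lambda x,y,z: ray(C,220+(x+.5)/4-.5,110+(y+.5)/4-.5,z)
b1=f(256,318.3,55);b2=f(519.5,318,55);ft=f(388,276.5,64.7)+[13,0,0]
l=f(195,318,55);r=f(317,318,55);t=f(256,256.5,55);b=f(256,380.5,55)
print(b1,b2,ft,'w',r-l,b-t)
y=(b2-b1)/np.linalg.norm(b2-b1);print('yaw',np.degrees(np.arctan2(-y[0],y[1])))
print('move',b1-ft,b2-ft)
e=env.state()['eef_pos'];print(e,e+b1-ft)
n=e+b1-ft
d((n[0],n[1],e[2],180),(n[0],n[1],e[2]-5,180))
"
```

```text
[ 398.48042991 -368.68758032   55.        ] [ 398.26406802 -313.19625978   55.        ] [ 400.26310526 -340.92625342   64.7       ] w [-0.0700123  25.69659647  0.        ] [26.94718168 -0.60969675  0.        ]
yaw 0.22339638789911895
move [ -1.78267535 -27.7613269   -9.7       ] [-1.99903724 27.72999364 -9.7       ]
[ 402.2095913  -339.92636682  159.79767552] [ 400.42691595 -367.68769372  150.09767552]
(np.float64(400.4269159504943), np.float64(-367.6876937222384), np.float64(159.7976755234023), 180) -> [  1.9 -27.8   0. ] 0.2
(np.float64(400.4269159504943), np.float64(-367.6876937222384), np.float64(154.7976755234023), 180) -> [  1.9 -27.7   5. ] 0.2
```

>>> arm_command([
  [2,-28,0,0,0.2],
  [2,-28,4,0,0.2],
  [2,-28,7,0,0.2],
  [2,-28,10,0,0.2],
  [2,-28,12,0,0.2],
])

```text
t: 11.95
eef_pos: [400.4, -367.5, 147.7]
tcp_rot: [-3.14, 0.002, -3.138]
ft_force: [0.5, -0.2, 0.0]
opening: 0.28
grip_force: 30.0
```

>>> arm_command([
  [0,0,1,0,0.2],
  [0,0,2,0,0.2],
  [0,0,2,0,0.2],
])

```text
t: 12.25
eef_pos: [399.9, -367.4, 144.7]
tcp_rot: [3.141, 0.0, -3.138]
ft_force: [0.5, -0.2, -2.0]
opening: 0.275
grip_force: 30.0
```

>>> arm_command([
  [0,0,3,0,0.2],
  [0,0,6,0,0.2],
  [0,0,9,0,0.2],
  [0,0,12,0,0.2],
  [0,0,15,0,0.2],
])

```text
t: 12.75
eef_pos: [399.8, -367.7, 129.5]
tcp_rot: [3.142, 0.0, -3.138]
ft_force: [1.6, 0.6, -0.3]
opening: 0.277
grip_force: 30.0
```

>>> arm_command([
  [0,0,4,0,0.2],
  [0,0,8,0,0.2],
  [0,0,12,0,0.2],
  [0,0,16,0,0.2],
  [0,0,20,0,0.2],
])

```text
t: 13.25
eef_pos: [399.8, -367.7, 109.5]
tcp_rot: [-3.142, 0.0, -3.138]
ft_force: [3.6, 1.1, 0.4]
opening: 0.275
grip_force: 30.0
```

>>> arm_command([
  [0,0,2,0,0.2],
  [0,0,4,0,0.2],
  [0,0,5,0,0.2],
  [0,0,6,0,0.2],
  [0,0,6,0,0.2],
])

```text
t: 13.75
eef_pos: [400.1, -367.9, 104.8]
tcp_rot: [-3.141, 0.001, -3.138]
ft_force: [1.3, 2.4, 12.8]
opening: 0.274
grip_force: 30.0
```

It bottomed at TCP z 104.8, which is exactly home. I'll release and lift.

>>> arm_command([
  [0,0,-1,0,0.2],
  [0,0,-1,0,0.45],
  [0,0,-1,0,0.45],
  [0,0,-1,0,0.45],
])

```text
t: 14.15
eef_pos: [399.4, -367.4, 104.6]
tcp_rot: [3.141, -0.001, -3.138]
ft_force: [0.2, -0.2, -1.6]
opening: 0.433
grip_force: 0.0
```

>>> arm_command([
  [0,0,-15,0,0.45],
  [0,0,-40,0,0.45],
  [0,0,-70,0,0.45],
  [0,0,-100,0,0.5],
  [0,0,-110,0,0.5],
])

```text
t: 14.65
eef_pos: [400.1, -368.2, 217.3]
tcp_rot: [-3.139, 0.002, -3.138]
ft_force: [-0.1, -0.1, -0.2]
opening: 0.494
grip_force: 0.0
```

```bash
python3 -c "
from h import *
d((480,-200,225,180),(570,-34,200,180))"
```

```text
(480, -200, 225, 180) -> [-80.5 167.9  -8. ] 0.2
(570, -34, 200, 180) -> [-171.   333.6   16.8] 0.2
```

>>> arm_command([
  [-20,40,-8,0,0.5],
  [-40,85,-8,0,0.5],
  [-60,125,-8,0,0.5],
  [-80,168,-8,0,0.5],
  [-100,210,-8,0,0.5],
])

```text
t: 15.15
eef_pos: [499.2, -155.4, 222.0]
tcp_rot: [3.141, -0.001, -3.138]
ft_force: [0.8, -1.5, -0.3]
opening: 0.501
grip_force: 0.0
```

>>> arm_command([
  [-18,40,0,0,0.5],
  [-40,85,10,0,0.5],
  [-60,124,30,0,0.5],
  [-60,124,50,0,0.5],
  [-60,124,50,0,0.5],
])

```text
t: 15.65
eef_pos: [557.3, -31.7, 169.7]
tcp_rot: [3.141, -0.006, -3.136]
ft_force: [0.1, -0.8, 0.6]
opening: 0.5
grip_force: 0.0
```

```bash
python3 -c "
from h import *
print(env.state()['eef_pos'])
C=cam('wrist');u,v=proj(C,(484,-34,129));print(u,v);save(C,'w6')
cv2.imwrite('pics/w6c.png',cv2.resize(C[0][max(0,int(v)-75):int(v)+75,int(u)-100:int(u)+100,::-1],None,fx=4,fy=4,interpolation=cv2.INTER_CUBIC))
caps(C,(u,v))"
```

```text
[557.31222988 -31.73738569 169.73224415]
315.03658177085015 103.95200027476771
px 320.125 101.625 rad 26.6 ridge px [316.33629794  94.35922735] 112.4375
centre [482.6 -30.9 129. ] yaw -150.5 dist 4.7
```

View pics/w6c.png

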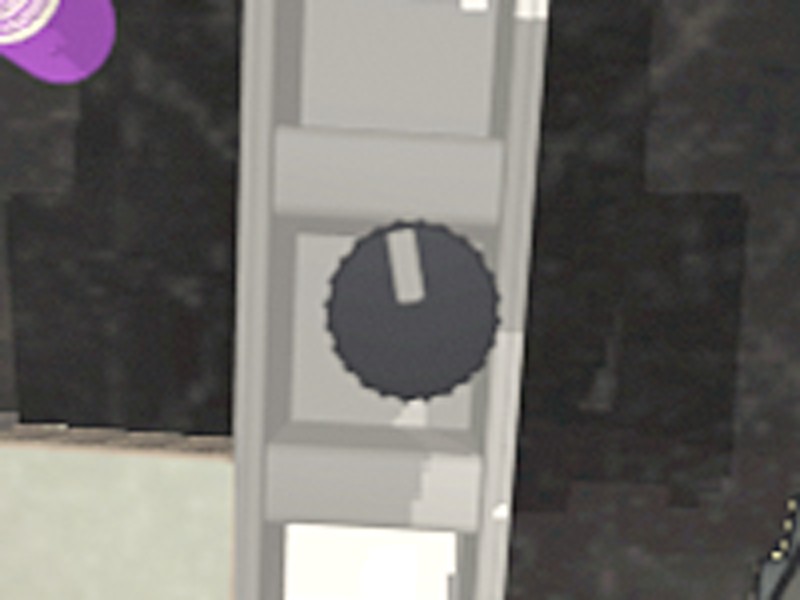

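The cap centre is at crop (413,310). The ridge points up and 8° left, so the label yaw is about −172°. I'll centre the cell with a pinch at 97.5° and then grip at 7.5°.

```bash
python3 -c "
from h import *
d((484.5,-32.5,170,97.5),(484.5,-32.5,99,97.5))"
```

```text
(484.5, -32.5, 170, 97.5) -> [73.3  0.5  1.6] 82.7
(484.5, -32.5, 99, 97.5) -> [73.1  0.5 72.6] 82.7
```

>>> arm_command([
  [20,0,0,8,0.5],
  [40,0,0,16,0.5],
  [60,0,0,24,0.5],
  [73,0,0,32,0.5],
  [73,0,0,40,0.5],
])

```text
t: 16.2
eef_pos: [484.1, -34.3, 173.9]
tcp_rot: [3.141, 0.0, 2.439]
ft_force: [0.7, 0.2, 0.6]
opening: 0.501
grip_force: 0.0
```

>>> arm_command([
  [0,0,0,8,0.5],
  [0,0,10,16,0.5],
  [0,0,30,24,0.5],
  [0,0,55,32,0.5],
  [0,0,70,42,0.5],
])

```text
t: 16.7
eef_pos: [485.4, -34.4, 102.5]
tcp_rot: [3.141, 0.0, 1.731]
ft_force: [0.3, -0.3, 0.7]
opening: 0.5
grip_force: 0.0
```

```bash
python3 -c "
from h import *
d((484.5,-32.5,99,97.5))"
```

```text
(484.5, -32.5, 99, 97.5) -> [ 2.  -0.5  3.5] 1.7
```

>>> arm_command([
  [2,0,3,2,0.3],
  [2,0,3,2,0.2],
  [2,0,3,2,0.2],
  [2,0,3,2,0.2],
  [2,0,3,2,0.2],
])

```text
t: 17.2
eef_pos: [485.6, -31.7, 100.6]
tcp_rot: [3.14, 0.0, 1.704]
ft_force: [-1.0, -0.8, 5.7]
opening: 0.279
grip_force: 30.0
```

>>> arm_command([
  [0,0,0,0,0.5],
  [0,0,0,0,0.5],
  [0,0,0,0,0.5],
  [0,0,0,8,0.5],
  [0,0,0,16,0.5],
])

```text
t: 17.7
eef_pos: [485.2, -31.3, 99.8]
tcp_rot: [-3.141, -0.0, 1.419]
ft_force: [-0.3, 1.1, -0.2]
opening: 0.493
grip_force: 0.0
```

>>> arm_command([
  [0,0,0,8,0.5],
  [0,0,0,16,0.5],
  [0,0,0,24,0.5],
  [0,0,0,32,0.5],
  [0,0,0,40,0.5],
])

```text
t: 18.2
eef_pos: [485.2, -31.3, 99.7]
tcp_rot: [-3.141, -0.0, 0.721]
ft_force: [-0.1, 0.5, -0.4]
opening: 0.499
grip_force: 0.0
```

>>> arm_command([
  [0,0,0,8,0.5],
  [0,0,0,16,0.5],
  [0,0,0,24,0.5],
  [0,0,0,32,0.5],
  [0,0,0,34,0.4],
])

```text
t: 18.7
eef_pos: [485.3, -31.3, 99.8]
tcp_rot: [-3.141, 0.0, 0.128]
ft_force: [-0.0, -0.2, 0.4]
opening: 0.459
grip_force: 0.0
```

>>> arm_command([
  [0,0,0,0,0.3],
  [0,0,0,0,0.2],
  [0,0,0,0,0.2],
  [0,0,0,0,0.2],
  [0,0,0,0,0.2],
])

```text
t: 19.2
eef_pos: [485.2, -31.3, 99.8]
tcp_rot: [-3.141, 0.0, 0.133]
ft_force: [0.5, 0.4, -0.2]
opening: 0.279
grip_force: 30.0
```

>>> arm_command([
  [0,0,-30,0,0.2],
  [0,0,-70,0,0.2],
  [0,0,-115,0,0.2],
  [0,0,-155,-8,0.2],
  [0,0,-190,-16,0.2],
])

```text
t: 19.7
eef_pos: [485.1, -31.4, 292.0]
tcp_rot: [3.141, -0.001, 0.418]
ft_force: [0.7, -0.5, -2.2]
opening: 0.277
grip_force: 30.0
```

```bash
python3 -c "
from h import *
d((485,-150,290,62),(485,-312,290,145))"
```

```text
(485, -150, 290, 62) -> [-48.2 108.4   2.1] -38.1
(485, -312, 290, 145) -> [-113.9  256.5    2.1] -121.1
```

>>> arm_command([
  [-15,35,0,-8,0.2],
  [-34,76,0,-16,0.2],
  [-52,117,0,-24,0.2],
  [-70,158,0,-32,0.2],
  [-90,203,0,-40,0.2],
])

```text
t: 20.2
eef_pos: [483.7, -253.3, 289.8]
tcp_rot: [-3.141, -0.0, 1.114]
ft_force: [0.8, 0.8, -2.2]
opening: 0.278
grip_force: 30.0
```

```bash
python3 -c "
from h import *
d((470,-318,285,150))"
```

```text
(470, -318, 285, 150) -> [-64.1  16.2   4.8] -86.2
```

>>> arm_command([
  [-16,4,0,-8,0.2],
  [-32,8,0,-16,0.2],
  [-48,12,0,-24,0.2],
  [-64,16,0,-32,0.2],
  [-64,16,0,-40,0.2],
])

```text
t: 20.7
eef_pos: [469.3, -317.8, 289.3]
tcp_rot: [-3.141, -0.0, 1.81]
ft_force: [-0.4, 1.0, -1.7]
opening: 0.28
grip_force: 30.0
```

>>> arm_command([
  [0,0,0,-8,0.2],
  [0,0,0,-16,0.2],
  [0,0,10,-24,0.2],
  [0,0,20,-32,0.2],
  [0,0,30,-40,0.2],
])

```text
t: 21.2
eef_pos: [469.6, -316.1, 259.2]
tcp_rot: [3.142, -0.001, 2.51]
ft_force: [0.4, 0.3, -1.2]
opening: 0.276
grip_force: 30.0
```

>>> arm_command([
  [0,0,0,-8,0.2],
  [0,0,0,-16,0.2],
  [0,0,10,-24,0.2],
  [0,0,20,-32,0.2],
  [0,0,30,-36,0.2],
])

```text
t: 21.7
eef_pos: [469.7, -316.1, 229.2]
tcp_rot: [3.141, -0.0, 3.138]
ft_force: [-0.4, -0.1, -1.4]
opening: 0.28
grip_force: 30.0
```

```bash
python3 -c "
from h import *
print(env.state()['tcp_rot'])
d((400.4,-284,230,180),(400.4,-284,161,180))"
```

```text
[ 3.14129312e+00 -3.28073516e-04  3.13756242e+00]
(400.4, -284, 230, 180) -> [69.4 31.8 -0.7] -0.2
(400.4, -284, 161, 180) -> [69.4 31.8 68.3] -0.2
```

>>> arm_command([
  [35,16,0,0,0.2],
  [70,32,0,0,0.2],
  [70,32,30,0,0.2],
  [70,32,60,0,0.2],
  [70,32,68,0,0.2],
])

```text
t: 22.2
eef_pos: [399.1, -282.7, 159.7]
tcp_rot: [3.139, -0.003, 3.132]
ft_force: [0.9, 0.2, -1.4]
opening: 0.281
grip_force: 30.0
```

>>> arm_command([
  [0,0,0,0,0.2],
  [0,0,0,0,0.2],
])

```text
t: 22.4
eef_pos: [400.6, -283.9, 162.6]
tcp_rot: [-3.141, 0.001, 3.132]
ft_force: [-0.1, 0.2, -0.5]
opening: 0.277
grip_force: 30.0
```

```bash
python3 -c "
from h import *
import pickle
s=env.state();print(s['eef_pos'],s['tcp_rot'],s['grip_force'])
C=cam('wrist');pickle.dump(C,open('w7.pkl','wb'))
cv2.imwrite('pics/w7c.png',cv2.resize(C[0][110:260,220:420,::-1],None,fx=4,fy=4,interpolation=cv2.INTER_CUBIC))"
```

```text
[ 400.62664361 -283.86566438  162.57129942] [-3.14118842e+00  5.70918038e-04  3.13215252e+00] 29.99975234270096
```

View pics/w7c.png

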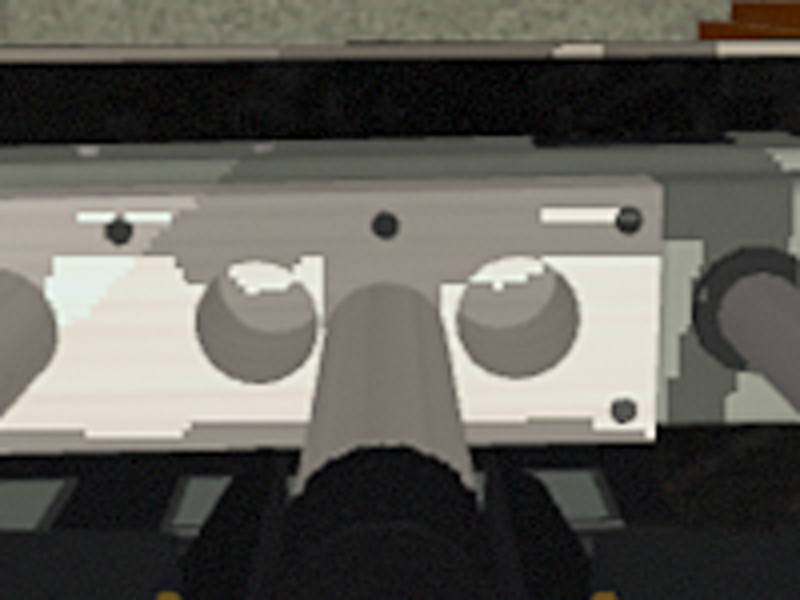

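```bash
python3 -c "
from h import *
import pickle
C=pickle.load(open('w7.pkl','rb'))
f=lambda x,y,z: ray(C,220+(x+.5)/4-.5,110+(y+.5)/4-.5,z)
b1=f(256.5,321.5,55);b2=f(518,317,55);ft=f(385,283,66.8)+[13,0,0]
y=(b2-b1)/np.linalg.norm(b2-b1);print('yaw',np.degrees(np.arctan2(-y[0],y[1])))
print('move',b1-ft,b2-ft)
e=env.state()['eef_pos'];print(e+b1-ft)
n=e+b1-ft
d((n[0],n[1],e[2],179.5),(399.7,-311.8,e[2],179.5))
"
```

```text
yaw 0.422836238189499
move [ -2.22950213 -27.49729341 -11.8       ] [ -2.64037926  28.176975   -11.8       ]
[ 398.46129857 -311.41593613  151.01058018]
(np.float64(398.46129856506303), np.float64(-311.4159361318956), np.float64(162.81058018027576), 179.5) -> [  2.  -27.5   0. ] -0.0
(399.7, -311.8, np.float64(162.81058018027576), 179.5) -> [  0.7 -27.9   0. ] -0.0
```

>>> arm_command([
  [1.5,-28,0,0,0.2],
  [1.5,-28,4,0,0.2],
  [1.5,-28,7,0,0.2],
  [1.5,-28,10,0,0.2],
  [1.5,-28,12,0,0.2],
])

```text
t: 22.95
eef_pos: [398.5, -311.1, 149.9]
tcp_rot: [-3.142, 0.0, 3.132]
ft_force: [-0.0, -0.0, -1.2]
opening: 0.279
grip_force: 30.0
```

>>> arm_command([
  [0,0,1,0,0.2],
  [0,0,3,0,0.2],
  [0,0,4,0,0.2],
  [0,0,4,0,0.2],
])

```text
t: 23.35
eef_pos: [398.4, -311.4, 145.7]
tcp_rot: [3.141, -0.0, 3.132]
ft_force: [-0.1, 0.0, -2.1]
opening: 0.274
grip_force: 30.0
```

>>> arm_command([
  [0,0,3,0,0.2],
  [0,0,6,0,0.2],
  [0,0,9,0,0.2],
  [0,0,12,0,0.2],
  [0,0,15,0,0.2],
])

```text
t: 23.85
eef_pos: [398.4, -311.5, 130.5]
tcp_rot: [3.141, 0.0, 3.132]
ft_force: [1.1, 1.1, -1.4]
opening: 0.278
grip_force: 30.0
```

>>> arm_command([
  [0,0,4,0,0.2],
  [0,0,8,0,0.2],
  [0,0,12,0,0.2],
  [0,0,16,0,0.2],
  [0,0,20,0,0.2],
])

```text
t: 24.35
eef_pos: [398.4, -311.5, 110.5]
tcp_rot: [3.142, 0.0, 3.132]
ft_force: [0.8, 0.1, -1.8]
opening: 0.28
grip_force: 30.0
```

>>> arm_command([
  [0,0,2,0,0.2],
  [0,0,4,0,0.2],
  [0,0,5,0,0.2],
  [0,0,6,0,0.2],
  [0,0,6,0,0.2],
])

```text
t: 24.85
eef_pos: [398.8, -311.7, 105.7]
tcp_rot: [-3.141, 0.001, 3.132]
ft_force: [-0.1, 1.9, 10.9]
opening: 0.278
grip_force: 30.0
```

It is home. I'll release, lift and inspect.

>>> arm_command([
  [0,0,-1,0,0.25],
  [0,0,-1,0,0.4],
  [0,0,-1,0,0.4],
  [0,0,-1,0,0.4],
])

```text
t: 25.25
eef_pos: [398.3, -311.5, 105.7]
tcp_rot: [3.141, -0.0, 3.132]
ft_force: [-0.3, 0.7, -1.0]
opening: 0.396
grip_force: 0.0
```

>>> arm_command([
  [0,0,-15,0,0.4],
  [0,0,-40,0,0.4],
  [0,0,-70,0,0.4],
  [-35,-10,-100,0,0.4],
  [-75,-25,-110,0,0.4],
])

```text
t: 25.75
eef_pos: [474.1, -337.8, 219.5]
tcp_rot: [-3.139, 0.003, 3.131]
ft_force: [-0.0, -1.0, -0.5]
opening: 0.4
grip_force: 0.0
```

```bash
python3 -c "
from h import *
s=env.state();print(s['eef_pos'],s['tcp_rot'],s['t'])
C=cam('wrist');u,v=proj(C,(399.5,-340,135));print(u,v)
for p in ((400,-367.7,135),(398.7,-311.7,135)):
    print(proj(C,p))
o=C[0][0:200,int(u)-130:int(u)+200,::-1]
T=cam('top')[0][150:265,205:445,::-1]
a=cv2.resize(o,(660,400),interpolation=cv2.INTER_CUBIC);b=cv2.resize(T,(417,200),interpolation=cv2.INTER_CUBIC)
im=np.zeros((600,660,3),np.uint8);im[:400]=a;im[400:,:417]=b;cv2.imwrite('pics/w8.png',im)
d((531+4,-222,225,165))"
```

```text
[ 474.12638819 -337.75227586  219.4900529 ] [-3.13886273e+00  3.09134467e-03  3.13125213e+00] 25.75
313.97138221824355 101.5408990895081
(np.float64(276.00703155981097), np.float64(102.70322194477077))
(np.float64(352.85914222288017), np.float64(99.93774627795598))
(535, -222, 225, 165) -> [-57.2 117.4  -7.8] 14.5
```

View pics/w8.png

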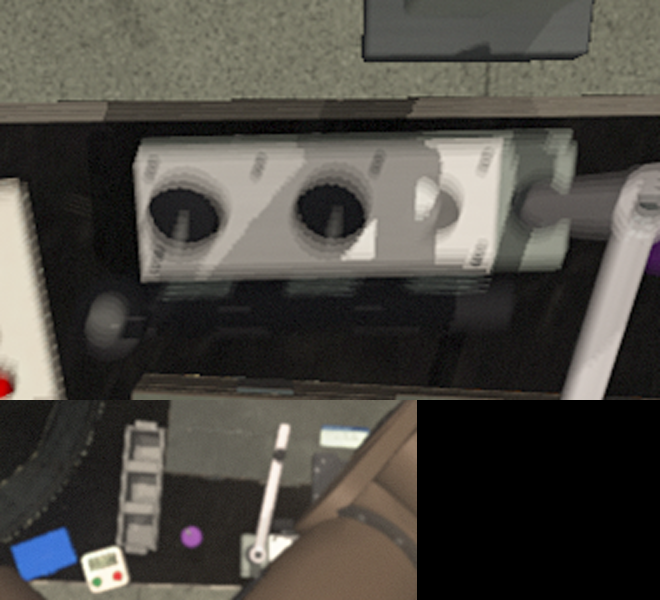

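Both caps are seated with their ridges pointing down in the image, towards the scan bar. The bin is empty and the bar is still open at about 1.35 rad. I'll fetch the knob.

```bash
python3 -c "
from h import *
d((531,-232,221,167))"
```

```text
(531, -232, 221, 167) -> [-53.3 107.4  -3.7] 12.5
```

>>> arm_command([
  [-20,40,0,6,0.4],
  [-40,80,0,12,0.4],
  [-53,107,0,12,0.4],
  [-53,107,0,12,0.4],
])

```text
t: 26.25
eef_pos: [527.7, -227.7, 215.4]
tcp_rot: [3.141, -0.001, 2.926]
ft_force: [-1.1, -1.3, -0.4]
opening: 0.4
grip_force: 0.0
```

```bash
python3 -c "
from h import *
print(env.state()['eef_pos'])
C=cam('wrist');print(proj(C,(531,-232,169)),proj(C,(398.3,-203.8,147)));save(C,'w9')
cv2.imwrite('pics/w9c.png',C[0][0:300,150:500,::-1])
d((531,-232,153,167))"
```

```text
[ 527.72676501 -227.73373588  215.36825573]
(np.float64(312.9329351892491), np.float64(221.22509864334407)) (np.float64(311.1353071095336), np.float64(8.94277002580256))
(531, -232, 153, 167) -> [-4.4 -1.8 62.4] 0.6
```

View pics/w9c.png

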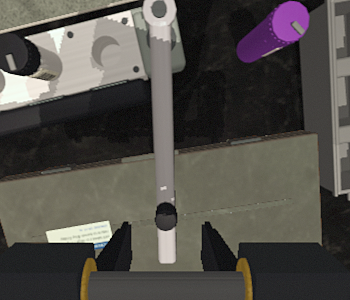

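The knob at (316,215) is centred between the fingers, so I'll go down and swing it shut.

>>> arm_command([
  [-2,-1,30,0,0.4],
  [-2,-1,55,0,0.4],
  [-2,-1,62,0,0.4],
  [-2,-1,62,0,0.4],
])

```text
t: 26.7
eef_pos: [528.1, -232.7, 153.1]
tcp_rot: [3.141, -0.002, 2.922]
ft_force: [0.5, 0.5, 0.8]
opening: 0.399
grip_force: 0.0
```

```bash
python3 -c "
from h import *
import math
print(env.state()['eef_pos'])
d(*[(398.3+134*math.sin(a),-203.8-134*math.cos(a),153,90+math.degrees(a)) for a in (1.25,1.15,1.05,.95,.85)])"
```

```text
[ 528.1066441  -232.74393285  153.06180436]
(525.4639389936485, -246.053196560966, 153, 161.61972439135292) -> [ -0.3 -13.6   0.1] 5.8
(520.6103679949098, -258.5373170784771, 153, 155.89014644004465) -> [  1.7 -26.8   0. ] 11.5
(514.5347122295983, -270.4745204174914, 153, 150.16056848873643) -> [  5.  -39.8   0. ] 17.2
(507.2976776417761, -281.74553398816045, 153, 144.43099053742822) -> [  9.6 -52.4   0. ] 23.0
(498.9715742887992, -292.2377415485876, 153, 138.70141258611997) -> [ 15.5 -64.4   0.1] 28.7
```

>>> arm_command([
  [0,-14,0,6,0.4],
  [2,-27,0,11,0.4],
  [5,-40,0,17,0.4],
  [10,-52,0,23,0.4],
  [15,-64,0,29,0.4],
])

```text
t: 27.2
eef_pos: [500.2, -292.5, 155.3]
tcp_rot: [3.141, 0.002, 2.412]
ft_force: [0.7, 0.5, 1.5]
opening: 0.399
grip_force: 0.2
```

>>> arm_command([
  [0,-13,0,6,0.4],
  [2,-26,0,11,0.4],
  [5,-39,0,17,0.4],
  [10,-52,0,23,0.4],
  [15,-63,0,29,0.4],
])

```text
t: 27.7
eef_pos: [446.9, -329.7, 155.3]
tcp_rot: [3.141, 0.002, 1.905]
ft_force: [0.1, 0.2, -0.4]
opening: 0.401
grip_force: 0.2
```

```bash
python3 -c "
from h import *
import math
print(env.state()['eef_pos'],env.state()['ft_force'])
d(*[(398.3+134*math.sin(a),-203.8-134*math.cos(a),153,90+math.degrees(a)) for a in (.4,.3,.2,.1,.0,-.05,-.1)])"
```

```text
[ 446.9303613 -329.6884139  155.2890989] [ 0.11414307  0.17101999 -0.35796461]
(450.4820578693592, -327.2221731963866, 153, 112.91831180523293) -> [1.2 4.2 2.3] -3.7
(437.89970769261953, -331.8150895428312, 153, 107.1887338539247) -> [ 1.  -9.2  2.3] 2.0
(424.9216903265382, -335.1289214307264, 153, 101.45915590261646) -> [  2.1 -22.6   2.3] 7.7
(411.677677830675, -337.13055814725544, 153, 95.72957795130823) -> [  4.6 -35.7   2.2] 13.4
(398.3, -337.8, 153, 90.0) -> [  8.3 -48.6   2.2] 19.2
(391.6027913177291, -337.6325348929255, 153, 87.13521102434588) -> [ 10.7 -54.9   2.2] 22.0
(384.922322169325, -337.13055814725544, 153, 84.27042204869177) -> [ 13.3 -61.    2.2] 24.9
```

>>> arm_command([
  [1,-9,0,2,0.4],
  [2,-22,0,8,0.4],
  [5,-35,0,13,0.4],
  [8,-48,0,19,0.4],
  [10,-53,0,19,0.4],
])

```text
t: 28.2
eef_pos: [393.3, -337.2, 154.6]
tcp_rot: [3.141, 0.001, 1.578]
ft_force: [0.1, -0.6, 0.5]
opening: 0.401
grip_force: 0.1
```

>>> arm_command([
  [1,-3,0,0,0.4],
  [1,-5,0,0,0.4],
  [1,-7,0,0,0.4],
  [1,-7,0,0,0.4],
])

```text
t: 28.6
eef_pos: [388.3, -335.9, 154.1]
tcp_rot: [3.139, 0.001, 1.58]
ft_force: [7.5, 2.4, -0.4]
opening: 0.398
grip_force: 3.5
```

The stop is felt at 7.5 N, so the bar is shut. I'll back off, lift, and go to the key.

>>> arm_command([
  [-1,6,0,0,0.4],
  [-1,10,0,0,0.4],
  [-1,10,-30,0,0.4],
  [-1,10,-70,0,0.3],
  [-1,10,-75,0,0.1],
])

```text
t: 29.1
eef_pos: [398.3, -337.7, 232.5]
tcp_rot: [3.138, 0.004, 1.58]
ft_force: [0.4, -0.4, -0.9]
opening: 0.282
grip_force: 0.0
```

```bash
python3 -c "
from h import *
S=cam('scene')
cv2.imwrite('pics/s3.png',cv2.resize(S[0][170:350,240:420,::-1],None,fx=3,fy=3,interpolation=cv2.INTER_CUBIC))
print(proj(S,(441.5,-404,110)))
d((441.5,-404,225,90),(441.5,-404,125,90))"
```

```text
(np.float64(381.6094135113135), np.float64(288.4541726285397))
(441.5, -404, 225, 90) -> [-67.   43.    6.7] 0.5
(441.5, -404, 125, 90) -> [-66.6  42.7 106.7] 0.5
```

View pics/s3.png

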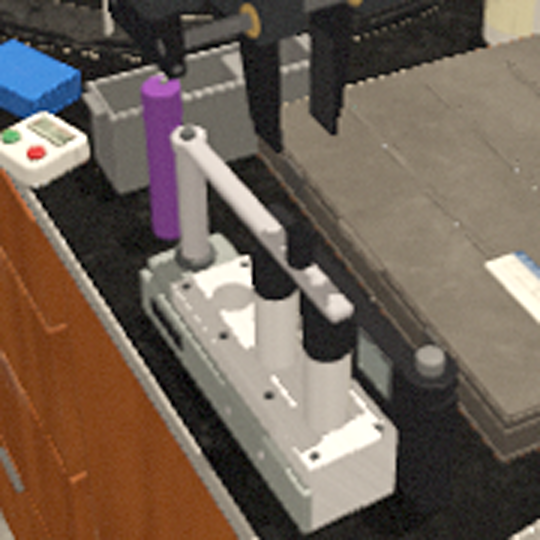

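The bar is shut over both cells, and the key stands up at crop (431,357). I'll close the fingers and press it.

>>> arm_command([
  [-33,21,0,0,0],
  [-66,43,0,0,0],
  [-66,43,40,0,0],
  [-66,43,80,0,0],
  [-66,43,100,0,0],
])

```text
t: 29.65
eef_pos: [439.5, -401.1, 124.3]
tcp_rot: [-3.138, -0.004, 1.579]
ft_force: [0.0, 0.5, 0.4]
opening: 0.002
grip_force: 0.0
```

>>> arm_command([
  [0,0,4,0,0],
  [0,0,8,0,0],
  [0,0,11,0,0],
  [0,0,14,0,0],
  [0,0,17,0,0],
])

```text
t: 30.15
eef_pos: [440.8, -402.6, 112.5]
tcp_rot: [3.141, 0.001, 1.579]
ft_force: [0.8, -0.6, 0.8]
opening: 0.003
grip_force: 0.8
```

>>> arm_command([
  [0,0,2,0,0],
  [0,0,4,0,0],
  [0,0,6,0,0],
  [0,0,7,0,0],
])

```text
t: 30.55
eef_pos: [440.9, -402.8, 107.6]
tcp_rot: [3.14, 0.002, 1.579]
ft_force: [-6.7, 7.5, 36.3]
opening: 0.001
grip_force: 18.1
```

>>> arm_command([
  [0,0,-3,0,0],
  [0,0,-3,0,0],
  [0,0,-3,0,0],
  [0,0,-3,0,0],
])

```text
t: 30.95
eef_pos: [440.8, -402.6, 108.2]
tcp_rot: [3.141, 0.001, 1.579]
ft_force: [-0.6, 1.2, 7.4]
opening: 0.01
grip_force: 4.1
```

>>> arm_command([
  [0,0,-1.5,0,0],
  [0,0,-1.5,0,0],
  [0,0,-1.5,0,0],
])

```text
t: 31.25
eef_pos: [440.8, -402.6, 109.3]
tcp_rot: [3.141, 0.0, 1.579]
ft_force: [2.5, -1.1, 3.5]
opening: 0.004
grip_force: 1.6
```

>>> arm_command([
  [0,0,-3,0,0],
  [0,0,-6,0,0],
  [0,0,-6,0,0],
])

```text
t: 31.55
eef_pos: [440.3, -402.2, 115.4]
tcp_rot: [-3.141, -0.001, 1.579]
ft_force: [0.2, -0.1, -0.5]
opening: 0.001
grip_force: 0.0
```

The force fell off like a spring, 7.4 N at z 108.2 and 3.5 N at z 109.3, so the key went fully down. I'll lift clear.

>>> arm_command([
  [0,0,-30,0,0],
  [0,0,-70,0,0],
  [0,0,-110,0,0],
  [0,0,-110,0,0],
  [0,0,-110,0,0],
])

```text
t: 32.05
eef_pos: [440.4, -402.2, 225.5]
tcp_rot: [3.141, 0.0, 1.579]
ft_force: [-0.3, -0.1, -1.0]
opening: 0.006
grip_force: 0.0
```

```bash
python3 -c "
from h import *
print(env.state()['eef_pos'],env.state()['ft_force'],env.job_done())"
```

```text
the job is handed in; nothing more can be done
[ 440.3846472  -402.21765613  225.49120118] [-0.28851448 -0.05345693 -0.95738835] None
```

The job is handed in at 32 s with no verdict returned: both cells present went fully home in bores 1 and 2 with labels facing the scan bar, the bar is shut, and the run key was pressed and released. I viewed 16 pictures, two over the limit of 14.

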